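# Load and lock the case dock

## Robot

A 6-joint arm with a two-finger parallel gripper is mounted at the origin on a cart in front of the work surface, level with it; the furniture and walls round the work are solid. World frame = base frame: x ahead of the robot, y to its left, z up, the work surface at z = 0. Lengths are in m, angles in rad, forces in N, time in s.
With the tool pointing down it reaches from about 0.25 to 0.8 m from the base axis. Payload 8.5 kg.
Tool frame: the origin (TCP) lies on the centre line of the jaws, within the pads' length; the fingertips stand 25 mm ahead of it and the grasp point (between the pads) lies 6 mm ahead of it; z points along the fingers, y is the line along which they close (so a half turn about z gives the same grasp; the last joint's range is limited). The gripper opens to 85 mm and grips with 20 to 120 N. Pads are 22 mm wide; open, the fingers measure 114 mm over their backs; the gripper's body (76 mm by 85 mm) begins 54 mm behind the grasp point. The pads swing forward as they close: fully open they stand 13 mm farther back than shut.
Start: joints at [1.254, 0.238, -0.013, 1.319, 0, 1.571], TCP at [0.164, 0.499, 0.256] pointing down, gripper open.
Joint ranges: [-2.66, 2.66], [-1.03, 1.9], [-1.14, 1.46], [-1.82, 2.27], [-1.45, 1.34], [-3.14, 3.14]. Speed limits (rad/s): [2.22, 2.22, 2.79, 3.14, 3.14, 3.14].

## Interface

Orientations are given as a unit quaternion [x, y, z, w].
In Python, from rig import sensors, cams, ticket gives the robot as it stands.
- The arm moves only by the tool servo_tool, never from a script. Its argument "moves" is text: rows parted by semicolons, each of 5 numbers parted by spaces: the shift along the tool's x, y, z in mm, then the turn about the tool's z in degrees, then the finger opening in mm, from 0 to 85.4. A call has 1 to 5 rows; each row is the pose to reach, as a shift and turn from the pose commanded when the call began, along the tool's axes at that moment; what a row does not reach only later rows make up. A row lasts 1/12 s, in which the tool goes at most 41.7 mm and 7.16 degrees, less where a joint would pass 70% of its speed; a pose out of reach is approached as far as the arm can. A call with a gripper value outside its range is refused whole. The fingers move at their own pace and stop on an object; "force" is the grip in N (left out, the last holds). Time passes only in rows, so rows that repeat a pose let the fingers close. It gives the time, the measured TCP pose, the force, the opening and the grip force at its end, in the units of the state.
- sensors.get_obs(): the state, without advancing time (a new reading comes with each control period).
- cams.read_camera(name): name is "scene" or "top"; returns (picture, depth): 384x512x3 uint8, red, green, blue; 384x512 float32, m along the optical axis (not along the pixel's ray), 0 where there is no reading.
- cams.camera_model(name): a dict with "camera_matrix" (3x3 intrinsics, pixels), "distortion" ([k1, k2, p1, p2, k3] as OpenCV has them; the pictures are not rectified), "rvec" (rotation vector, rad) and "tvec" (3), from world to camera coordinates, as OpenCV has them. Camera axes: x right, y down, z forward; pixel columns grow to the right and rows downward; lengths in m; the calibration is good to about 2 mm. A picture is of the moment at which its call begins. camera_model takes no time and is no camera call.
- ticket.close_job(): hands the job in; it is judged then, once.
The state is a dict: "time_s": time; "joint_positions": joint angles; "joint_velocities": joint speeds; "joint_torque": joint torques, N m; "tcp_pos": TCP position; "tcp_rot": TCP orientation; "wrist_force": force on the tool from outside, world axes, zero at the start; "ft_torque": the same for the moment, N m; "gripper_width": finger opening in m; "finger_force": force on a finger pad.
Only numpy, scipy, OpenCV 4.12 (cv2) and the standard library are available. Lean on these libraries where they do the work, as an engineer would, in place of code of your own. Each camera call takes 0.05 s, during which the arm holds its last target. There are 200 camera calls.

## Task

Pull the dock's black lock knob straight out until it clicks at its out stop and stays there. Then set the large case down gently in the dock's bay, lengthwise and flat on the floor plate, and stack the small case lengthwise on top of it, its whole base on the large case. Finally push the knob fully home so that the bolt slides over the front of the large case, and leave the loupe and the glass jar where they stand.

Things in the scene. Friction and masses are not known exactly. Their poses are not given: they have to be found in the camera images.
- dock: Fixed case dock: dark steel plate 164 (x) x 90 (y) x 5 mm, a grey lock housing on its front. Origin: centre of the underside; +x from the knob end to the back, z up. Housing: x -80 to -44 mm, 70 mm wide, top 84 mm above the bench. The plate behind it is the bay (see bay_floor).
- bay_floor (a point): Centre of the open-topped bay's floor, on the plate's upper face (5 mm above the bench); axes as the dock's. The bay is 120 (x) by 70 mm (y), from the housing's rear face to a back rim. Rims are 5 mm thick and rise 6 mm above the plate; side rims stand only at the corners (24 mm long), leaving the middle 72 mm of each long side open for fingers.
- lock_knob (a joint): Travel of the lock knob in m: 0 = fully in (locked), 0.024 = out at its detent (unlocked). It slides along the dock's -x. An over-centre spring snaps it to whichever end is nearer and holds it there; about 5 N along the axis moves it either way.
- knob_head (a point): Centre of the knob's round black head; moves with the knob. A disc 38 mm in diameter, 20 mm thick, its axis level along the dock's x, 63 mm above the bench. When in, 22 mm lie between the housing's face and the back of the head, bridged by a neck 12 mm in diameter. Axes as the dock's.
- bolt_end (a point): Round tip of the steel bolt, 12 mm in diameter, one piece with the knob, on its axis (it passes 6 mm above the large case in the bay). Knob in: the tip stands 18 mm out of the housing into the bay's front end and bars loading; knob out: it is 6 mm inside the housing.
- large_case_centre (a point): Centre (half-way up) of the large closed hard case, grey, 110 x 60 x 46 mm, 0.28 kg nominal; x along its length, y across its 60 mm width, z up. It stands loose on the bench at the start.
- large_case: The large case; origin at the centre of its underside, axes as its centre point.
- small_case_centre (a point): Centre (half-way up) of the small closed hard case, of the same look, 70 x 44 x 38 mm, 0.14 kg nominal; x along its length, y across its 44 mm width, z up. It stands loose on the bench at the start.
- small_case: The small case; origin at the centre of its underside, axes as its centre point.
- loupe: Bystander: black eye loupe, 35 mm across, 29 mm high, standing near the bench's front edge; origin at the centre of its underside.
- benzine_jar: Bystander: small glass jar with a knobbed lid, 53 mm across, 50 mm high, beside the dock; origin at the centre of its underside.

How it is judged:
By the outcome, as a careful person would: the job done as asked, in the order asked, and still so for the second after the job is handed in, with the robot touching nothing.
It also fails if it takes over 72 s, if anything falls off the work surface, if the arm or the gripper's body presses on something with over 40 N, if the wrist force passes 120 N, or if a joint passes its speed limit or range.

## Working session

There is one attempt and no reset: what is moved stays moved. The work goes in short steps, Python scripts to look and compute and a tool call to move; the robot and the scene stay as the last step left them, time stands still between calls to the robot, and variables do not carry over. Pictures are saved under pics/ and viewed, at most 10 in all, crops included, and the job is handed in when it is done.

Besides the shell and the picture viewer there is one more tool, called after ">>>" as name(argument=value, ...), one argument or row to a line, values as JSON. servo_tool: Moves the arm, as the interface text tells. Its arguments: {"type":"object","properties":{"moves":{"type":"string"},"force":{"type":"number"}},"required":["moves"]}

```bash
mkdir -p pics; cat > h.py <<'E'
import numpy as np, cv2
from rig import sensors, cams, ticket
from scipy.spatial.transform import Rotation as R
def cloud(name):
    im,d=cams.read_camera(name); m=cams.camera_model(name)
    K=np.array(m["camera_matrix"]);D=np.array(m["distortion"])
    h,w=d.shape; uv=np.stack(np.meshgrid(np.arange(w),np.arange(h)),-1).reshape(-1,1,2).astype(np.float32)
    n=cv2.undistortPoints(uv,K,D).reshape(h,w,2)
    pc=np.dstack([n*d[...,None],d]); Rm=cv2.Rodrigues(np.array(m["rvec"]))[0]; t=np.array(m["tvec"]).ravel()
    P=(pc-t)@Rm; P[d==0]=np.nan
    return im,d,P
def save(name,im): cv2.imwrite("pics/"+name+".png",im[...,::-1])
E
python3 - <<'E'
from h import *
for n in("scene","top"):
    im,d,P=cloud(n); save(n+"0",im); np.savez("/tmp/"+n+"0.npz",im=im,P=P)
    m=cams.camera_model(n);Rm=cv2.Rodrigues(np.array(m["rvec"]))[0];print(n,-Rm.T@np.array(m["tvec"]).ravel())
o=sensors.get_obs();print(o)
E
```

```text
scene [0.0592603  0.35778275 0.59450814]
top [ 0.43950997 -0.22200735  0.93264377]
{'time_s': 0.1, 'joint_positions': array([ 1.25401146e+00,  2.38753617e-01, -1.41762287e-02,  1.31923227e+00,
        1.71758775e-05,  1.57080830e+00]), 'joint_velocities': array([ 0.00089112, -0.00099788,  0.00369987,  0.00049692, -0.00136578,
       -0.00109342]), 'joint_torque': array([-6.48753794e-04, -5.39722753e+01,  3.46997058e+01,  1.34758974e-02,
       -3.52716495e-05,  1.68203422e-05]), 'tcp_pos': array([0.16342868, 0.49853971, 0.25572224]), 'tcp_rot': array([ 1.57736852e-01,  9.87480946e-01, -6.72994159e-04, -1.16190325e-04]), 'wrist_force': array([ 0.08583621, -0.76698006, -0.17328385]), 'ft_torque': array([ 0.01757607, -0.06981293,  0.04001404]), 'finger_force': 0.0, 'gripper_width': 0.08528916167489331}
```

View pics/scene0.png

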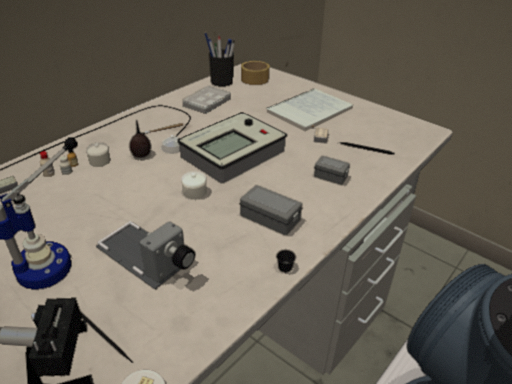

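View pics/top0.png

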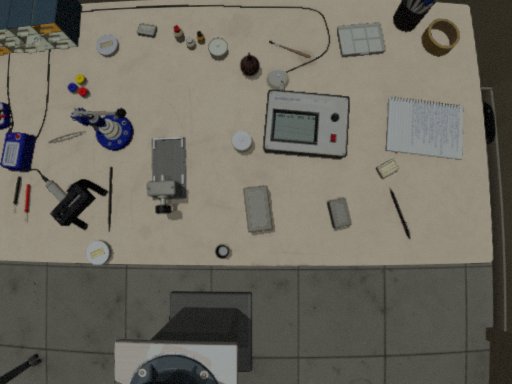

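The scene view shows the dock (150,250) with its black knob at (183,257), the large case (270,208), the small case (332,169), the loupe (286,260) and the jar (194,185). In the top view the dock is at (168,170) with the knob at (163,209), the large case at (258,209), the small case at (339,213), the jar at (242,141) and the loupe at (222,251).

```bash
cat >> h.py <<'E'
def rect(P,mask,lo,hi,tag):
    q=P[mask&(P[...,2]>lo)&(P[...,2]<hi)]
    if len(q)<10: print(tag,"few",len(q));return
    (c,s,a)=cv2.minAreaRect((q[:,:2]*1000).astype(np.float32)); print(tag,len(q),"c",np.round(c,1),"s",np.round(s,1),"a",round(a,1),"z",np.round(np.nanpercentile(q[:,2],[5,50,95])*1000,1),"med",np.round(np.nanmean(q[:,:2],0)*1000,1))
def box(sh,u0,u1,v0,v1):
    m=np.zeros(sh,bool);m[v0:v1,u0:u1]=1;return m
E
python3 - <<'E'
from h import *
for n,B in(("top",dict(large=(235,280,178,240,.035,.055),small=(322,356,190,235,.028,.048),house=(140,195,170,205,.076,.095),plate=(140,195,130,185,.002,.02),knob=(145,190,195,222,.05,.085),jar=(225,258,125,158,.03,.06),loupe=(210,235,238,262,.02,.04))),
 ("scene",dict(large=(230,310,175,240,.035,.055),small=(305,355,150,190,.028,.048),house=(130,205,210,290,.076,.095),plate=(90,160,220,285,.002,.02),knob=(165,200,235,275,.04,.083),jar=(175,215,165,205,.03,.06),loupe=(270,300,245,275,.02,.04)))):
    z=np.load("/tmp/"+n+"0.npz");P=z["P"];im=z["im"]
    b=P[box(P.shape[:2],200,230,175,230)] if n=="top" else P[box(P.shape[:2],220,240,215,250)]
    print(n,"bench z",np.nanmedian(b[:,2])*1000)
    for k,(u0,u1,v0,v1,lo,hi) in B.items():
        m=box(P.shape[:2],u0,u1,v0,v1)
        if k=="knob": m&=im.max(-1)<70
        rect(P,m,lo,hi,k)
E
```

```text
top bench z -0.18768592635294076
large 1086 c [ 492.2 -211.5] s [111.2  60.1] a 6.9 z [42.9 45.9 48.4] med [ 492.2 -211.6]
small 488 c [ 482.7 -417.2] s [71.2 45.2] a 11.3 z [33.7 37.6 40.5] med [ 483.3 -416.3]
house 444 c [528.8  18.3] s [69.2 55.6] a 89.9 z [79.4 83.6 86.4] med [538.   17.4]
plate 1585 c [631.5  28.3] s [147.8 146.9] a 1.1 z [ 2.4  5.1 10.2] med [627.8  22.3]
knob 163 c [502.3  10.3] s [43.3 56.2] a 3.3 z [58.7 78.2 82.8] med [498.3  10.9]
jar 340 c [ 665.9 -170.5] s [51.3 51.3] a 62.6 z [36.2 39.2 43.3] med [ 665.8 -170.7]
loupe 67 c [ 388.3 -122.9] s [33.4 33.8] a 45.6 z [20.7 26.5 30.4] med [ 388.1 -121.1]
scene bench z -1.1777227116223754
large 1250 c [ 491.5 -209.4] s [111.2  61.3] a 7.0 z [37.3 44.5 46.3] med [ 488.2 -205.2]
small 406 c [ 482.7 -415.2] s [70.2 47.4] a 11.9 z [29.7 36.  38.1] med [ 479.9 -410. ]
house 860 c [519.2  20.6] s [78.4 69.7] a 3.3 z [77.  82.7 84.8] med [528.2  23.6]
plate 1733 c [632.1  46.1] s [135.  184.5] a 50.5 z [ 2.6  4.5 10.7] med [626.6  38. ]
knob 557 c [502.4  13.4] s [47. 49.] a 1.2 z [46.4 68.9 81.2] med [496.7  20.3]
jar 359 c [ 666.3 -186.1] s [87.  52.2] a 88.8 z [32.4 37.9 44.2] med [ 664.2 -169.6]
loupe 170 c [ 388.2 -122.5] s [34.4 35.1] a 82.7 z [20.6 25.9 29.4] med [ 389.4 -124.5]
```

```bash
python3 - <<'E'
from h import *
for n,b in(("top",(140,195,128,186)),("scene",(90,165,220,290))):
    z=np.load("/tmp/"+n+"0.npz");P=z["P"];im=z["im"].astype(int)
    M=box(P.shape[:2],*b)
    sel=M&(im.max(-1)<120)&(P[...,2]<.02)&(P[...,2]>-.01)
    k=cv2.morphologyEx(sel.astype(np.uint8),cv2.MORPH_OPEN,np.ones((3,3)))>0
    rect(P,k,-.01,.02,n+" plate")
    if n=="top":
        H=box(P.shape[:2],140,195,170,215)
        print("sample",im[170,170],im[160,140],im[188,162],im[209,163])
        h=H&(P[...,2]>.079)&(P[...,2]<.09)&(im.max(-1)>70); h=cv2.morphologyEx(h.astype(np.uint8),cv2.MORPH_OPEN,np.ones((5,5)))>0
        rect(P,h,.07,.1,"house")
        # plate side edges -> yaw
        for v in range(140,181,8):
            r=np.where(k[v])[0]; print(v,r.min(),r.max(),np.round(P[v,r.min(),:2]*1000),np.round(P[v,r.max(),:2]*1000))
    else:
        H=box(P.shape[:2],130,200,215,285)&(P[...,2]>.08)&(P[...,2]<.09)&(im.max(-1)>70);H=cv2.morphologyEx(H.astype(np.uint8),cv2.MORPH_OPEN,np.ones((5,5)))>0
        rect(P,H,.07,.1,"house")
        q=box(P.shape[:2],165,205,235,280)&(im.max(-1)<60)&(P[...,2]>.03);rect(P,q,.03,.1,"knob")
# crop
z=np.load("/tmp/top0.npz")["im"][120:230,130:210];save("dock",cv2.resize(z,None,fx=5,fy=5,interpolation=cv2.INTER_CUBIC))
E
```

```text
top plate 1384 c [616.2  21.4] s [126.6  91.4] a 2.8 z [2.3 5.1 8.2] med [623.   19.7]
sample [82 82 78] [150 142 127] [116 115 108] [28 27 30]
house 389 c [539.4  19.4] s [66.9 34.2] a 89.8 z [81.2 83.8 86.5] med [539.7  18.3]
140 154 185 [676.  62.] [676. -20.]
148 154 185 [654.  61.] [654. -21.]
156 152 186 [633.  67.] [634. -23.]
164 152 185 [612.  66.] [611. -22.]
172 152 186 [591.  65.] [591. -24.]
180 155 186 [570.  58.] [570. -24.]
scene plate 1635 c [601.   24.8] s [162.7  88.5] a 1.8 z [2.2 4.3 7.9] med [618.7  39.7]
house 573 c [540.8  21.8] s [35.7 68.2] a 4.5 z [81.2 83.3 85. ] med [538.8  22.9]
knob 463 c [502.7  13.6] s [47.2 48.4] a 0.1 z [37.9 70.  81.3] med [497.1  21.5]
```

View pics/dock.png

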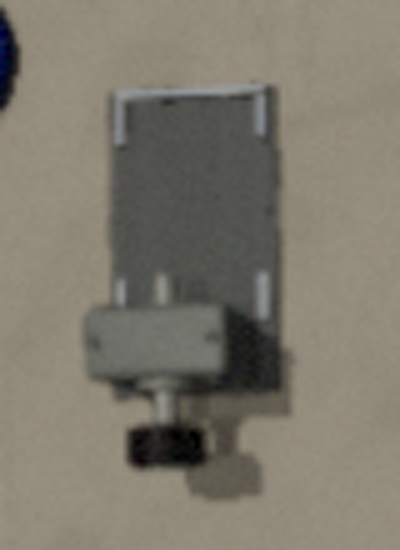

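The crop shows the plate at (110–280, 85–385), the bolt tip sticking into the bay at (163,275), and the knob head centred at (165,445). The dock is turned slightly.

```bash
cat >> h.py <<'E'
def knob(P,im):
    q=(im.max(-1)<60)&(P[...,2]>.04)&(P[...,2]<.09)&(P[...,0]>.44)&(P[...,0]<.51)&(abs(P[...,1]-.017)<.04)
    q=P[q]*1000; print("knob n",len(q),"pct x",np.round(np.percentile(q[:,0],[2,10,50,90,98]),1),"y",np.round(np.percentile(q[:,1],[2,10,50,90,98]),1),"z",np.round(np.percentile(q[:,2],[2,50,98]),1))
E
python3 - <<'E'
from h import *
for n in("top","scene"):
    z=np.load("/tmp/"+n+"0.npz");knob(z["P"],z["im"])
o=sensors.get_obs();p=o["tcp_pos"];Rt=R.from_quat(o["tcp_rot"]).as_matrix()
print(Rt.round(3)); print("shift", (Rt.T@(np.array([.4885,.017,.20])-p)*1000).round(1))
E
```

```text
knob n 115 pct x [482.  482.4 489.6 496.8 499.3] y [-1.3  0.1 11.8 27.1 30.4] z [66.5 79.  83.6]
knob n 331 pct x [479.7 480.8 484.7 495.9 499.2] y [ 5.2 10.6 27.1 36.1 37.2] z [47.9 74.  82. ]
[[-0.95   0.312 -0.   ]
 [ 0.312  0.95  -0.001]
 [ 0.    -0.001 -1.   ]]
shift [-458.9 -356.2   56.2]
```

>>> servo_tool(
  moves="-80 -62 0 -7 85;-130 -101 0 -14 85;-165 -128 0 -20.7 85;-197 -153 0 -20.7 85;-230 -178 0 -20.7 85",
  force=60,
)

```text
time_s: 0.52
tcp_pos: [0.2762, 0.3313, 0.256]
tcp_rot: [-0.024, 1.0, -0.0, -0.0]
wrist_force: [0.5, -0.4, 0.1]
gripper_width: 0.0848
finger_force: 0.0
```

```bash
cat >> h.py <<'E'
def to(x,y,z,yaw,show=True):
    """target TCP in mm, yaw=deg of object x axis -> shift in tool axes (mm) and turn"""
    o=sensors.get_obs();p=o["tcp_pos"]*1000;Rt=R.from_quat(o["tcp_rot"]).as_matrix()
    cur=np.degrees(np.arctan2(Rt[1,1],Rt[0,1])); t=(cur-(90+yaw)+90)%180-90
    print("t",o["time_s"],"p",p.round(1),"yaw",round(cur-90,2),"tilt",Rt[2].round(3),"w",o["gripper_width"].round(4),"F",o["wrist_force"].round(1),"ff",o["finger_force"])
    print("shift",(Rt.T@(np.array([x,y,z])-p)).round(1),"turn",round(t,2))
E
python3 -c "
from h import *
to(489,16.5,256,2.5)"
```

```text
Traceback (most recent call last):
  File "h.py", line 26, in to
    print("t",o["time_s"],"p",p.round(1),"yaw",round(cur-90,2),"tilt",Rt[2].round(3),"w",o["gripper_width"].round(4),"F",o["wrist_force"].round(1),"ff",o["finger_force"])
                                                                                         ^^^^^^^^^^^^^^^^^^^^^^^^
AttributeError: 'float' object has no attribute 'round'
```

```bash
sed -i 's/o\["gripper_width"\].round(4)/round(o["gripper_width"],4)/' h.py; python3 -c "
from h import *
to(489,16.5,180,2.5)"
```

```text
t 0.5167 p [276.2 331.3 256. ] yaw 2.69 tilt [ 0. -0. -1.] w 0.0848 F [ 0.5 -0.4  0.1] ff 0.0
shift [-197.8 -324.4   76.1] turn 0.19
```

>>> servo_tool(
  moves="-20 -33 8 0 85;-40 -66 15 0 85;-60 -99 23 0 85;-80 -132 30 0 85;-100 -164 38 0 85",
)

```text
time_s: 0.93
tcp_pos: [0.3836, 0.1716, 0.2181]
tcp_rot: [-0.022, 1.0, 0.0, 0.0]
wrist_force: [0.1, 1.5, 0.1]
gripper_width: 0.0853
finger_force: 0.0
```

```bash
python3 -c "
from h import *
to(489,16.5,160,2.5)"
```

```text
t 0.9333 p [383.6 171.6 218.1] yaw 2.55 tilt [-0.  0. -1.] w 0.0853 F [0.1 1.5 0.1] ff 0.0
shift [ -98.4 -159.6   58.1] turn 0.05
```

>>> servo_tool(
  moves="-25 -40 10 0 85;-50 -80 20 0 85;-75 -120 30 0 85;-98 -160 45 0 85;-98 -160 58 0 85",
)

```text
time_s: 1.35
tcp_pos: [0.4906, 0.015, 0.1608]
tcp_rot: [-0.021, 1.0, -0.0, 0.002]
wrist_force: [1.1, -0.3, 0.1]
gripper_width: 0.0851
finger_force: 0.0
```

```bash
python3 -c "
from h import *
im,d,P=cloud('scene');save('s1',im[190:310,100:260].repeat(4,0).repeat(4,1))
to(489,16.5,69,2.5)"
```

```text
t 1.4 p [490.4  13.  156.5] yaw 2.37 tilt [ 0.001 -0.002 -1.   ] w 0.0852 F [ 1.3 -2.  -3.2] ff 0.0
shift [ 1.2  3.8 87.5] turn -0.13
```

View pics/s1.png

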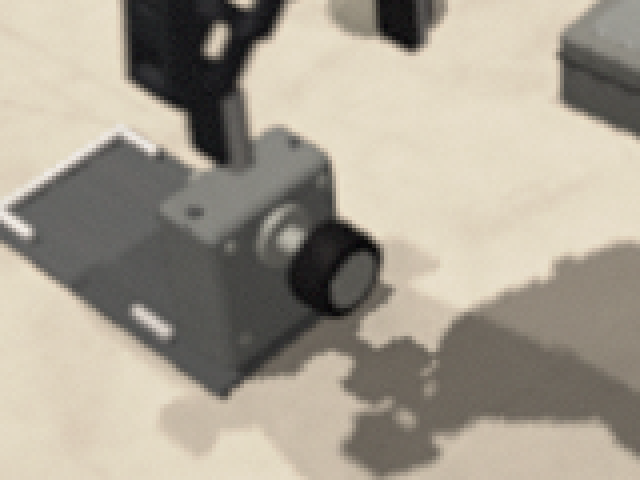

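The crop shows the left finger at (215,130), above and behind the knob head at (335,268). The knob is still in, and the path down is clear.

>>> servo_tool(
  moves="0 0 25 0 85;0 0 50 0 85;0 0 75 0 85;0 0 88 0 85;0 0 88 0 85",
)

```text
time_s: 1.82
tcp_pos: [0.4858, 0.0179, 0.0695]
tcp_rot: [-0.022, 1.0, -0.0, -0.003]
wrist_force: [-0.7, -0.3, -0.1]
gripper_width: 0.0846
finger_force: 0.0
```

```bash
python3 -c "
from h import *
to(489,16.5,69,2.5)"
```

```text
t 1.8167 p [485.8  17.9  69.5] yaw 2.54 tilt [ 0.006 -0.    -1.   ] w 0.0846 F [-0.7 -0.3 -0.1] ff 0.0
shift [-3.1 -1.5  0.4] turn 0.04
```

>>> servo_tool(
  moves="0 0 0 0 60;0 0 0 0 50;0 0 0 0 46;0 0 0 0 45;0 0 0 0 45",
  force=50,
)

```text
time_s: 2.23
tcp_pos: [0.4886, 0.0181, 0.0732]
tcp_rot: [-0.022, 1.0, -0.0, 0.001]
wrist_force: [0.6, -1.5, -0.3]
gripper_width: 0.0448
finger_force: 0.0
```

```bash
python3 -c "
from h import *
to(489,16.5,69,2.5)
im,d,P=cloud('scene');knob(P,im);save('s2',im[190:310,100:260].repeat(4,0).repeat(4,1))"
```

```text
t 2.2333 p [488.6  18.1  73.2] yaw 2.56 tilt [-0.002 -0.    -1.   ] w 0.0448 F [ 0.6 -1.5 -0.3] ff 0.0
shift [-0.3 -1.6  4.2] turn 0.06
knob n 451 pct x [479.4 480.5 484.  494.3 497.8] y [-5.5 -4.3 22.2 54.1 55.1] z [51.9 75.6 88.2]
```

View pics/s2.png

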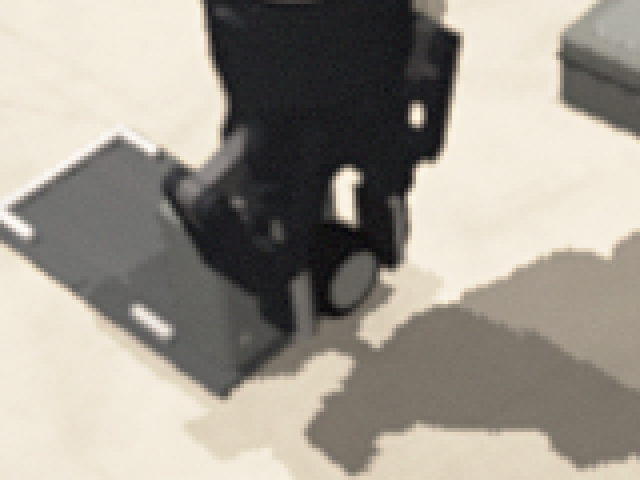

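The crop shows the fingers on either side of the knob head at (350,280), with no contact yet. I'll lower slightly and grip.

>>> servo_tool(
  moves="0 -0.5 4 0 42;0 -0.5 4 0 39;0 -0.5 4 0 30;0 -0.5 4 0 30;0 -0.5 4 0 30",
  force=60,
)

```text
time_s: 2.7
tcp_pos: [0.4879, 0.0172, 0.0683]
tcp_rot: [-0.022, 1.0, -0.0, -0.0]
wrist_force: [-1.5, -2.7, 2.2]
gripper_width: 0.0363
finger_force: 59.7
```

>>> servo_tool(
  moves="3 0 0 0 30;8 0 0 0 30;14 0 0 0 30;20 0 0 0 30;24 0 0 0 30",
)

```text
time_s: 3.12
tcp_pos: [0.4638, 0.0162, 0.0685]
tcp_rot: [-0.022, 1.0, -0.0, 0.0]
wrist_force: [15.5, -3.0, -9.1]
gripper_width: 0.0364
finger_force: 60.8
```

>>> servo_tool(
  moves="0 0 0 0 30;1 0 0 0 30;1 0 0 0 30;1 0 0 0 30",
)

```text
time_s: 3.45
tcp_pos: [0.4639, 0.0162, 0.0684]
tcp_rot: [-0.022, 1.0, -0.0, 0.001]
wrist_force: [3.6, -4.4, -4.4]
gripper_width: 0.0363
finger_force: 62.1
```

>>> servo_tool(
  moves="0 0 0 0 45;0 0 0 0 60;0 0 -5 0 75;0 0 -25 0 85;0 0 -50 0 85",
)

```text
time_s: 3.87
tcp_pos: [0.4615, 0.0166, 0.1179]
tcp_rot: [-0.022, 1.0, 0.0, -0.002]
wrist_force: [0.5, -0.2, -0.2]
gripper_width: 0.0845
finger_force: 0.0
```

>>> servo_tool(
  moves="0 0 -30 0 85;-5 -30 -50 0 85;-10 -65 -50 -2 85;-15 -105 -50 -4.5 85;-20 -145 -40 -4.5 85",
)

```text
time_s: 4.28
tcp_pos: [0.4907, -0.1288, 0.1608]
tcp_rot: [-0.064, 0.998, -0.0, 0.002]
wrist_force: [1.0, 1.0, 0.4]
gripper_width: 0.0848
finger_force: 0.0
```

```bash
python3 - <<'E'
from h import *
for n in("scene","top"):
    im,d,P=cloud(n);knob(P,im)
    z=np.load("/tmp/"+n+"0.npz");knob(z["P"],z["im"])
    np.savez("/tmp/"+n+"1.npz",im=im,P=P)
to(492,-210.5,130,7)
E
```

```text
knob n 271 pct x [455.8 456.8 461.6 470.8 472.9] y [ 5.4 12.1 28.2 35.4 36.6] z [53.6 75.2 82.3]
knob n 331 pct x [479.7 480.8 484.7 495.9 499.2] y [ 5.2 10.6 27.1 36.1 37.2] z [47.9 74.  82. ]Traceback (most recent call last):
  File "<stdin>", line 3, in <module>
  File "h.py", line 21, in knob
    q=P[q]*1000; print("knob n",len(q),"pct x",np.round(np.percentile(q[:,0],[2,10,50,90,98]),1),"y",np.round(np.percentile(q[:,1],[2,10,50,90,98]),1),"z",np.round(np.percentile(q[:,2],[2,50,98]),1))
                                                        ~~~~~~~~~~~~~^^^^^^^^^^^^^^^^^^^^^^^^
    return _quantile_unchecked(
        a, q, axis, out, overwrite_input, method, keepdims, weights)
    return _ureduce(a,
                    func=_quantile_ureduce_func,
    ...<5 lines>...
                    overwrite_input=overwrite_input,
                    method=method)
    r = func(a, **kwargs)
    result = _quantile(arr,
                       quantiles=q,
    ...<2 lines>...
                       out=out,
                       weights=wgt)
    slices_having_nans = np.isnan(arr[-1, ...])
                                  ~~~^^^^^^^^^
IndexError: index -1 is out of bounds for axis 0 with size 0
```

>>> servo_tool(
  moves="3 -30 10 0 85;5 -60 25 0 85;7 -82 50 0 85;7 -82 70 0 85;7 -82 70 0 85",
)

```text
time_s: 4.8
tcp_pos: [0.4903, -0.2095, 0.0851]
tcp_rot: [-0.061, 0.998, 0.002, -0.003]
wrist_force: [-1.5, 0.6, -0.4]
gripper_width: 0.085
finger_force: 0.0
```

```bash
python3 - <<'E'
from h import *
to(492,-210.5,36,7)
E
```

```text
t 4.8 p [ 490.3 -209.5   85.1] yaw 6.94 tilt [ 0.005  0.003 -1.   ] w 0.085 F [-1.5  0.6 -0.4] ff 0.0
shift [-1.8 -1.4 49.1] turn -0.06
```

>>> servo_tool(
  moves="-1 -1 20 0 85;-1 -1 40 0 85;-1 -1 53 0 85;-1 -1 54 0 75;-1 -1 54 0 70",
)

```text
time_s: 5.22
tcp_pos: [0.4937, -0.2098, 0.0349]
tcp_rot: [-0.062, 0.998, 0.0, -0.0]
wrist_force: [0.1, -0.8, 0.4]
gripper_width: 0.0702
finger_force: 0.0
```

```bash
python3 - <<'E'
from h import *
to(492,-210.5,36,7)
E
```

```text
t 5.2167 p [ 493.7 -209.8   34.9] yaw 7.1 tilt [ 0.001  0.001 -1.   ] w 0.0702 F [ 0.1 -0.8  0.4] ff 0.0
shift [ 1.8 -0.5 -1.1] turn 0.1
```

>>> servo_tool(
  moves="1 0 0 0 64;1 0 0 0 60;1 0 0 0 50;1 0 0 0 50;1 0 0 0 50",
  force=50,
)

```text
time_s: 5.63
tcp_pos: [0.4937, -0.2111, 0.0362]
tcp_rot: [-0.062, 0.998, -0.001, 0.001]
wrist_force: [-1.4, 0.3, 6.7]
gripper_width: 0.0593
finger_force: 53.7
```

>>> servo_tool(
  moves="0 0 0 0 50;0 0 -8 0 50;0 0 -25 0 50;0 0 -50 0 50;0 0 -70 0 50",
)

```text
time_s: 6.05
tcp_pos: [0.4926, -0.2106, 0.1062]
tcp_rot: [-0.062, 0.998, 0.0, -0.0]
wrist_force: [0.8, -0.5, -2.7]
gripper_width: 0.0594
finger_force: 55.3
```

>>> servo_tool(
  moves="0 0 -20 0 50;0 0 -30 0 50;0 0 -35 0 50;0 0 -35 0 50;0 0 -35 0 50",
)

```text
time_s: 6.47
tcp_pos: [0.4925, -0.2106, 0.1388]
tcp_rot: [-0.061, 0.998, 0.0, -0.0]
wrist_force: [0.3, 1.1, -4.2]
gripper_width: 0.0591
finger_force: 55.4
```

```bash
python3 - <<'E'
from h import *
to(616.5,22.7,130,2.5)
im,d,P=cloud("top");save("t2",im[120:270,130:330].repeat(4,0).repeat(4,1))
z=np.load("/tmp/top0.npz");
m=box(P.shape[:2],235,310,170,250)&(P[...,2]>.1)
im,d,P=cloud("scene")
m=(P[...,2]>.115)&(P[...,2]<.16)&(P[...,0]>.38)&(abs(P[...,1]+.21)<.06)&(im.max(-1)>70)
rect(P,m,.1,.2,"case side/top"); 
E
```

```text
t 6.4667 p [ 492.5 -210.6  138.8] yaw 7.05 tilt [ 0.001  0.    -1.   ] w 0.0591 F [ 0.3  1.1 -4.2] ff 55.392093658447266
shift [-151.7  216.3    8.8] turn 4.55
case side/top 2045 c [ 780.2 -206. ] s [119.9 693.2] a 89.3 z [117.9 142.2 154.1] med [ 689.7 -201.6]
```

View pics/t2.png

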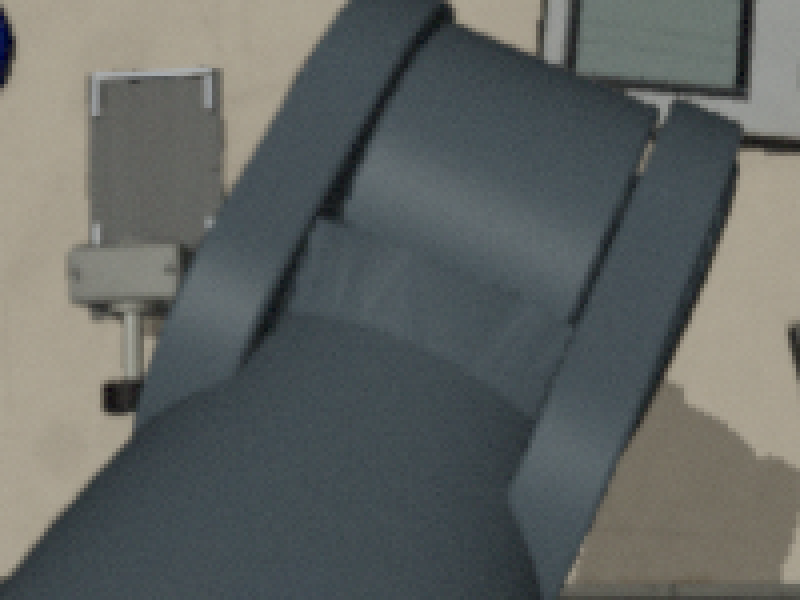

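The top crop shows the arm covering the case. In the dock at (155,160), the knob is out at (120,395) and the bolt has left the bay. I'll refine the bay centre from the bright rims.

```bash
python3 - <<'E'
from h import *
for n,b in(("top",(145,192,130,182)),("scene",(90,172,215,290))):
    z=np.load("/tmp/"+n+"0.npz");P=z["P"];im=z["im"].astype(int)
    m=cams.camera_model(n);K=np.array(m["camera_matrix"]);D=np.array(m["distortion"]);Rm=cv2.Rodrigues(np.array(m["rvec"]))[0];C=-Rm.T@np.array(m["tvec"]).ravel()
    # bright neutral vs beige bench: blue channel
    M=box(P.shape[:2],*b)&(im[...,2]>(150 if n=="top" else 195)); 
    v,u=np.where(M); uv=cv2.undistortPoints(np.stack([u,v],-1).astype(np.float32)[:,None],K,D)[:,0]
    r=np.c_[uv,np.ones(len(uv))]@Rm; q=(C+r*((.011-C[2])/r[:,2])[:,None])*1000
    d=np.array([np.cos(np.radians(2.5)),np.sin(np.radians(2.5))]);e=np.array([-d[1],d[0]])
    w=q[:,:2]-[600.5,22]; a=w@d;c=w@e
    ok=(abs(a)<95)&(abs(c)<55)
    a,c=a[ok],c[ok]; print(n,len(a),"a",np.percentile(a,[1,10,50,90,99]).round(1))
    for nm,s in(("back",a>73),("+y",(c>25)&(a<70)),("-y",(c<-25)&(a<70))):
        if s.sum()>3: print(nm,s.sum(),"a",a[s].mean().round(1),a[s].min().round(1),a[s].max().round(1),"c",c[s].mean().round(1), "slope deg",np.degrees(np.polyfit(c[s],a[s],1) if nm=="back" else np.polyfit(a[s],c[s],1))[0].round(2))
    # also plate visible
E
```

```text
top 2 a [81.1 81.1 81.1 81.2 81.2]Traceback (most recent call last):
  File "<stdin>", line 7, in <module>
cv2.error: OpenCV(4.12.0) /io/opencv/modules/calib3d/src/undistort.dispatch.cpp:347: error: (-215:Assertion failed) CV_IS_MAT(_src) && CV_IS_MAT(_dst) && (_src->rows == 1 || _src->cols == 1) && (_dst->rows == 1 || _dst->cols == 1) && _src->cols + _src->rows - 1 == _dst->rows + _dst->cols - 1 && (CV_MAT_TYPE(_src->type) == CV_32FC2 || CV_MAT_TYPE(_src->type) == CV_64FC2) && (CV_MAT_TYPE(_dst->type) == CV_32FC2 || CV_MAT_TYPE(_dst->type) == CV_64FC2) in function 'cvUndistortPointsInternal'
```

```bash
python3 - <<'E'
from h import *
for n,b in(("top",(145,192,130,182)),("scene",(90,172,215,290))):
    z=np.load("/tmp/"+n+"0.npz");P=z["P"];im=z["im"].astype(int)
    m=cams.camera_model(n);K=np.array(m["camera_matrix"]);D=np.array(m["distortion"]);Rm=cv2.Rodrigues(np.array(m["rvec"]))[0];C=-Rm.T@np.array(m["tvec"]).ravel()
    M=box(P.shape[:2],*b)&(im.min(-1)>115)&(im[...,0]-im[...,2]<10)&(P[...,2]<.02)
    v,u=np.where(M); uv=cv2.undistortPoints(np.stack([u,v],-1).astype(np.float32)[:,None],K,D)[:,0]
    r=np.c_[uv,np.ones(len(uv))]@Rm; q=(C+r*((.011-C[2])/r[:,2])[:,None])*1000
    d=np.array([np.cos(np.radians(2.5)),np.sin(np.radians(2.5))]);e=np.array([-d[1],d[0]])
    w=q[:,:2]-[600.5,22]; a=w@d;c=w@e
    ok=(abs(a)<95)&(abs(c)<55); a,c=a[ok],c[ok]; print(n,len(a))
    for nm,s in(("back",(a>73)&(abs(c)<33)),("+y",(c>25)&(a<70)),("-y",(c<-25)&(a<70))):
        if s.sum()>3: print(nm,s.sum(),"a",a[s].mean().round(1),a[s].min().round(1),a[s].max().round(1),"c",c[s].mean().round(1), "slope deg",np.degrees(np.arctan(np.polyfit(*((c[s],a[s]) if nm=="back" else (a[s],c[s])),1)[0])).round(2))
E
```

```text
top 93
back 33 a 80.3 78.4 82.2 c -3.9 slope deg 0.4
+y 17 a 20.8 -30.4 68.3 c 37.7 slope deg 0.2
-y 26 a 10.6 -36.5 69.7 c -37.9 slope deg 0.52
scene 27
back 6 a 76.5 75.5 77.1 c -6.8 slope deg 1.46
+y 11 a 5.8 -43.0 69.8 c 39.0 slope deg 0.77
```

>>> servo_tool(
  moves="-15 22 0 1 50;-40 57 0 2 50;-65 93 0 3 50;-90 128 0 4.5 50;-112 160 0 4.5 50",
)

```text
time_s: 6.98
tcp_pos: [0.5835, -0.0384, 0.1382]
tcp_rot: [-0.021, 1.0, -0.0, -0.001]
wrist_force: [0.4, -1.9, -3.5]
gripper_width: 0.0591
finger_force: 55.4
```

```bash
python3 - <<'E'
from h import *
to(617,22.7,139,2.6)
E
```

```text
t 6.9833 p [583.5 -38.4 138.2] yaw 2.42 tilt [ 0.002  0.    -1.   ] w 0.0591 F [ 0.4 -1.9 -3.5] ff 55.416274666786194
shift [-36.   59.6  -0.9] turn -0.18
```

>>> servo_tool(
  moves="-12 20 0 0 50;-24 40 0 0 50;-33 54 0 0 50;-36 59 0 0 50;-36 59 0 0 50",
)

```text
time_s: 7.4
tcp_pos: [0.6169, 0.0214, 0.1383]
tcp_rot: [-0.023, 1.0, -0.0, -0.001]
wrist_force: [-0.2, -0.2, -3.4]
gripper_width: 0.0593
finger_force: 55.6
```

>>> servo_tool(
  moves="0 0 0 0 50;0 0 0 0 50;0 0 0 0 50",
)

```text
time_s: 7.65
tcp_pos: [0.6162, 0.0193, 0.1394]
tcp_rot: [-0.022, 1.0, -0.0, -0.0]
wrist_force: [0.6, 0.9, -3.6]
gripper_width: 0.0595
finger_force: 55.6
```

```bash
python3 - <<'E'
from h import *
to(617,22.7,41.5,2.6)
im,d,P=cloud("scene");save("s3",im[150:310,60:260].repeat(4,0).repeat(4,1))
E
```

```text
t 7.65 p [616.2  19.3 139.4] yaw 2.47 tilt [ 0. -0. -1.] w 0.0595 F [ 0.6  0.9 -3.6] ff 55.57693898677826
shift [-1.   3.4 97.9] turn -0.13
```

View pics/s3.png

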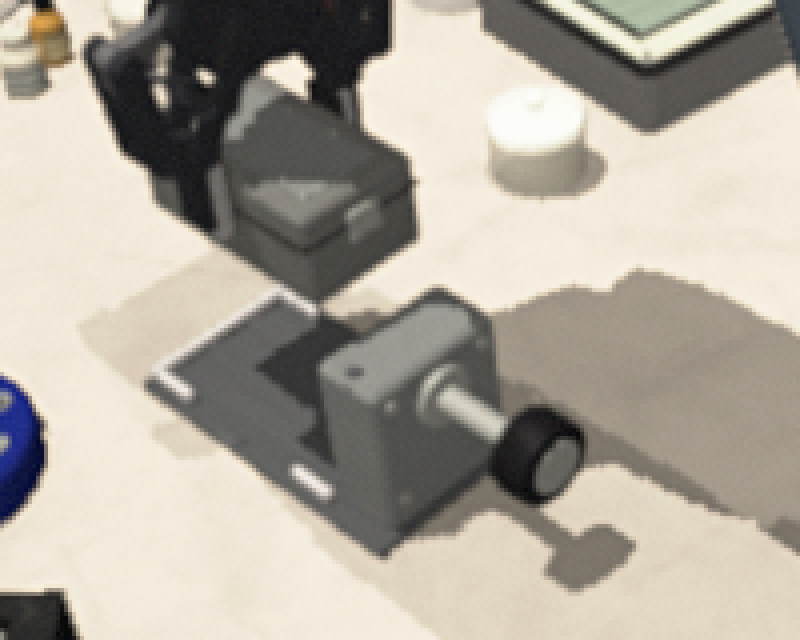

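The crop shows the case held level at (320,200) above the bay, with the knob out at (540,455). I'll check the case centre relative to the TCP before lowering.

```bash
python3 - <<'E'
from h import *
im,d,P=cloud("scene")
m=box(P.shape[:2],112,166,165,228)&(P[...,2]>.1)&(P[...,2]<.155)
c,s=np.cos(np.radians(2.6)),np.sin(np.radians(2.6)); w=P-[.601,.022,0]; A=(w[...,0]*c+w[...,1]*s)*1000; B=(-w[...,0]*s+w[...,1]*c)*1000;Z=P[...,2]*1000
f=m&(Z<142)&(A<-20)&(B<29); print("front a",np.percentile(A[f],[5,25,50,75]).round(1),"b",np.percentile(B[f&(A<-36)],[1,3,50,97,99]).round(1),"zmin",np.percentile(Z[f],1))
t=m&(Z>145); print("top z",np.median(Z[t]),"a",np.percentile(A[t],[1,3]).round(1),"b",np.percentile(B[t],[1,99]).round(1))
p=sensors.get_obs()["tcp_pos"]-[.601,.022,0];print("tcp a,b",((p[0]*c+p[1]*s)*1000).round(1),((-p[0]*s+p[1]*c)*1000).round(1))
E
```

```text
front a [-41.4 -39.8 -38.9 -37.8] b [-30.1 -28.    2.3  26.4  27.4] zmin 104.86598330596198
top z 148.30623256895763 a [-39.6 -38.4] b [-37.8  32.4]
tcp a,b 15.3 -3.2
```

>>> servo_tool(
  moves="0 2.5 10 0 50;0 2.5 30 0 50;0 2.5 50 0 50;0 2.5 65 0 50;0 2.5 75 0 50",
)

```text
time_s: 8.17
tcp_pos: [0.6155, 0.0228, 0.0621]
tcp_rot: [-0.022, 1.0, -0.0, -0.001]
wrist_force: [-0.7, -0.2, -3.1]
gripper_width: 0.0594
finger_force: 55.6
```

>>> servo_tool(
  moves="0 0 4 0 50;0 0 8 0 50;0 0 12 0 50;0 0 12 0 50;0 0 12 0 50",
)

```text
time_s: 8.58
tcp_pos: [0.617, 0.023, 0.0528]
tcp_rot: [-0.022, 1.0, -0.0, 0.0]
wrist_force: [0.1, -0.6, -3.2]
gripper_width: 0.0594
finger_force: 55.6
```

```bash
python3 - <<'E'
from h import *
to(617,22.7,41.5,2.6)
E
```

```text
t 8.5833 p [617.   23.   52.8] yaw 2.55 tilt [-0.001 -0.    -1.   ] w 0.0594 F [ 0.1 -0.6 -3.2] ff 55.550851821899414
shift [-0.  -0.3 11.3] turn -0.05
```

>>> servo_tool(
  moves="0 0 3 0 50;0 0 5.5 0 50;0 0 7.5 0 50;0 0 9 0 50;0 0 9 0 50",
)

```text
time_s: 9.0
tcp_pos: [0.6164, 0.0229, 0.043]
tcp_rot: [-0.022, 1.0, -0.0, -0.0]
wrist_force: [0.4, -0.5, -3.2]
gripper_width: 0.0593
finger_force: 55.5
```

>>> servo_tool(
  moves="0 0 0.5 0 50;0 0 1 0 50;0 0 1.5 0 50;0 0 2 0 50;0 0 2 0 50",
)

```text
time_s: 9.42
tcp_pos: [0.6167, 0.023, 0.0414]
tcp_rot: [-0.022, 1.0, -0.0, 0.0]
wrist_force: [0.3, 0.6, -2.4]
gripper_width: 0.0594
finger_force: 55.7
```

>>> servo_tool(
  moves="0 0 0.3 0 50;0 0 0.6 0 50;0 0 0.9 0 50;0 0 0.9 0 50",
)

```text
time_s: 9.75
tcp_pos: [0.6167, 0.023, 0.0412]
tcp_rot: [-0.022, 1.0, -0.0, 0.0]
wrist_force: [-3.1, 0.4, 6.7]
gripper_width: 0.0595
finger_force: 56.8
```

>>> servo_tool(
  moves="0 0 0 0 61;0 0 0 0 66;0 0 0 0 74;0 0 0 0 82;0 0 -5 0 82",
)

```text
time_s: 10.17
tcp_pos: [0.6162, 0.0229, 0.0447]
tcp_rot: [-0.022, 1.0, -0.0, -0.001]
wrist_force: [0.4, 0.3, -1.0]
gripper_width: 0.0818
finger_force: 0.0
```

>>> servo_tool(
  moves="0 0 -20 0 82;0 0 -45 0 82;0 0 -75 0 82;0 0 -95 0 82;0 0 -100 0 82",
)

```text
time_s: 10.58
tcp_pos: [0.6184, 0.023, 0.1497]
tcp_rot: [-0.022, 1.0, -0.0, 0.003]
wrist_force: [-0.3, 0.2, -0.3]
gripper_width: 0.0818
finger_force: 0.0
```

```bash
python3 - <<'E'
from h import *
to(482.7,-416.2,140,11.5)
for n in ("scene","top"):
    im,d,P=cloud(n)
    c,s=np.cos(np.radians(2.6)),np.sin(np.radians(2.6)); w=P-[.601,.022,0]; A=(w[...,0]*c+w[...,1]*s)*1000; B=(-w[...,0]*s+w[...,1]*c)*1000;Z=P[...,2]*1000
    t=(Z>44)&(Z<57)&(A>-43)&(A<80)&(abs(B)<45)&(im.max(-1)>40);
    if t.sum()>50: print(n,t.sum(),"top z",np.median(Z[t]),"a",np.percentile(A[t],[2,98]).round(1),"b",np.percentile(B[t],[2,98]).round(1)); rect(P,t,.04,.06,"case")
E
```

```text
t 10.5833 p [618.4  23.  149.7] yaw 2.55 tilt [-0.006 -0.    -1.   ] w 0.0818 F [-0.3  0.2 -0.3] ff 0.0
shift [ 155.2 -432.8    8.9] turn -8.95
scene 1133 top z 50.643668091731854 a [-25.1  66.8] b [-25.4  31.8]
case 1133 c [618.8  25. ] s [109.1  61.6] a 2.7 z [47.  50.6 52.3] med [623.7  29.1]
top 684 top z 51.19072116892215 a [-37.6  40.1] b [-28.6  29.4]
case 684 c [609.4  23.3] s [94.5 60.3] a 1.9 z [48.6 51.2 53.8] med [599.3  22.5]
```

>>> servo_tool(
  moves="10 -28 0 0 82;22 -64 0 -3 82;34 -102 0 -6 82;47 -140 0 -9 82;60 -178 0 -9 82",
)

```text
time_s: 11.1
tcp_pos: [0.5631, -0.1587, 0.1437]
tcp_rot: [-0.103, 0.995, 0.0, -0.001]
wrist_force: [2.5, 0.2, -0.4]
gripper_width: 0.0819
finger_force: 0.0
```

```bash
python3 - <<'E'
from h import *
to(482.7,-416.2,130,11.5)
E
```

```text
t 11.1 p [ 563.1 -158.7  143.7] yaw 11.78 tilt [ 0.002  0.001 -1.   ] w 0.0819 F [ 2.5  0.2 -0.4] ff 0.0
shift [ 131.3 -235.7   13.8] turn 0.28
```

>>> servo_tool(
  moves="18 -33 0 0 82;37 -66 3 0 82;56 -99 6 0 82;74 -132 8 0 75;92 -165 10 0 70",
)

```text
time_s: 11.52
tcp_pos: [0.5059, -0.3388, 0.1336]
tcp_rot: [-0.101, 0.995, 0.001, -0.001]
wrist_force: [0.6, -0.4, -0.8]
gripper_width: 0.0703
finger_force: 0.0
```

```bash
python3 - <<'E'
from h import *
to(482.7,-416.2,80,11.5)
E
```

```text
t 11.5167 p [ 505.9 -338.8  133.6] yaw 11.55 tilt [ 0.002  0.002 -1.   ] w 0.0703 F [ 0.6 -0.4 -0.8] ff 0.0
shift [ 38.1 -71.3  53.5] turn 0.05
```

>>> servo_tool(
  moves="15 -28 8 0 70;28 -53 20 0 70;36 -68 35 0 70;38 -70 46 0 70;38 -70 50 0 70",
)

```text
time_s: 11.93
tcp_pos: [0.4822, -0.4135, 0.0819]
tcp_rot: [-0.1, 0.995, 0.002, -0.002]
wrist_force: [-0.4, 0.9, 0.8]
gripper_width: 0.07
finger_force: 0.0
```

>>> servo_tool(
  moves="0 0 0 0 70;0 0 0 0 70;0 0 0 0 70",
)

```text
time_s: 12.18
tcp_pos: [0.4851, -0.4129, 0.0861]
tcp_rot: [-0.101, 0.995, -0.0, 0.0]
wrist_force: [0.3, 0.1, 0.1]
gripper_width: 0.0699
finger_force: 0.0
```

```bash
python3 - <<'E'
from h import *
to(482.7,-416.2,30,11.5)
im,d,P=cloud("scene")
rect(P,box(P.shape[:2],305,355,145,195)&(im.max(-1)>70),.034,.045,"small")
E
```

```text
t 12.1833 p [ 485.1 -412.9   86.1] yaw 11.63 tilt [-0. -0. -1.] w 0.0699 F [0.3 0.1 0.1] ff 0.0
shift [ 3.  -2.7 56.1] turn 0.13
small few 7
```

>>> servo_tool(
  moves="3 -2.7 15 0 70;3 -2.7 35 0 70;3 -2.7 48 0 70;3 -2.7 54 0 70;3 -2.7 54 0 64",
)

```text
time_s: 12.65
tcp_pos: [0.4818, -0.4161, 0.0308]
tcp_rot: [-0.101, 0.995, 0.0, -0.001]
wrist_force: [-0.2, -0.2, 0.4]
gripper_width: 0.0642
finger_force: 0.0
```

>>> servo_tool(
  moves="0 0 0 0 55;0 0 0 0 48;0 0 0 0 44;0 0 0 0 35;0 0 0 0 35",
  force=40,
)

```text
time_s: 13.07
tcp_pos: [0.4827, -0.4174, 0.0329]
tcp_rot: [-0.101, 0.995, -0.001, 0.001]
wrist_force: [-0.2, 0.4, 5.9]
gripper_width: 0.0435
finger_force: 41.6
```

```bash
python3 - <<'E'
from h import *
to(482.7,-416.2,32,11.5)
E
```

```text
t 13.0667 p [ 482.7 -417.4   32.9] yaw 11.56 tilt [-0.002 -0.002 -1.   ] w 0.0435 F [-0.2  0.4  5.9] ff 41.57443284988403
shift [-0.3  1.2  0.9] turn 0.06
```

>>> servo_tool(
  moves="0 0 -6 0 35;0 0 -25 0 35;0 0 -55 0 35;0 0 -85 0 35;0 0 -105 0 35",
)

```text
time_s: 13.48
tcp_pos: [0.4823, -0.4175, 0.1397]
tcp_rot: [-0.101, 0.995, -0.001, 0.001]
wrist_force: [0.8, 0.5, -1.7]
gripper_width: 0.0435
finger_force: 41.1
```

>>> servo_tool(
  moves="-10 22 -5 0 35;-25 58 -5 0 35;-38 95 -5 0 35;-51 132 -5 0 35;-64 168 -5 0 35",
)

```text
time_s: 13.9
tcp_pos: [0.5107, -0.238, 0.142]
tcp_rot: [-0.1, 0.995, -0.0, 0.0]
wrist_force: [0.9, 0.4, -2.2]
gripper_width: 0.0433
finger_force: 41.1
```

```bash
python3 - <<'E'
from h import *
to(628,23.9,142,2.6)
E
```

```text
t 13.9 p [ 510.7 -238.   142. ] yaw 11.51 tilt [-0. -0. -1.] w 0.0433 F [ 0.9  0.4 -2.2] ff 41.13866686820984
shift [-167.2  233.3   -0. ] turn 8.91
```

>>> servo_tool(
  moves="-23 32 0 2 35;-47 65 0 4 35;-70 98 0 6 35;-93 130 0 8.9 35;-116 162 0 8.9 35",
)

```text
time_s: 14.32
tcp_pos: [0.5926, -0.0558, 0.1421]
tcp_rot: [-0.022, 1.0, -0.0, 0.0]
wrist_force: [1.5, -0.6, -1.4]
gripper_width: 0.0433
finger_force: 41.2
```

```bash
python3 - <<'E'
from h import *
to(628,23.9,142,2.6)
E
```

```text
t 14.3167 p [592.6 -55.8 142.1] yaw 2.47 tilt [-0. -0. -1.] w 0.0433 F [ 1.5 -0.6 -1.4] ff 41.235371232032776
shift [-38.8  78.1   0.1] turn -0.13
```

>>> servo_tool(
  moves="-15 30 0 0 35;-28 55 0 0 35;-36 71 0 0 35;-38 76 0 0 35;-38 77 0 0 35",
)

```text
time_s: 14.73
tcp_pos: [0.6268, 0.0222, 0.1415]
tcp_rot: [-0.024, 1.0, -0.0, -0.0]
wrist_force: [-0.8, 0.1, -1.9]
gripper_width: 0.0435
finger_force: 41.2
```

>>> servo_tool(
  moves="0 0 0 0 35;0 0 0 0 35;0 0 0 0 35",
)

```text
time_s: 14.98
tcp_pos: [0.6262, 0.0198, 0.1416]
tcp_rot: [-0.022, 1.0, -0.0, -0.0]
wrist_force: [0.3, 0.5, -1.1]
gripper_width: 0.043
finger_force: 41.2
```

```bash
python3 - <<'E'
from h import *
to(628,23.9,84.2,2.6)
im,d,P=cloud("scene");save("s4",im[150:310,60:260].repeat(4,0).repeat(4,1))
c,s=np.cos(np.radians(2.6)),np.sin(np.radians(2.6)); w=P-[.601,.022,0]; A=(w[...,0]*c+w[...,1]*s)*1000; B=(-w[...,0]*s+w[...,1]*c)*1000;Z=P[...,2]*1000
m=(im.max(-1)>40)&(A>-60)&(A<80)&(abs(B)<45)
f=m&(Z>112)&(Z<142)&(A<5); print("small front a",np.percentile(A[f],[5,50]).round(1),"b",np.percentile(B[f],[2,98]).round(1))
L=m&(Z>44)&(Z<56)&(A>-42); rect(P,L,.04,.06,"large"); print("large a",np.percentile(A[L],[2,98]).round(1),"b",np.percentile(B[L],[2,98]).round(1))
L=m&(Z>20)&(Z<44)&(A>-42)&(A<70);print("large +y side b",np.median(B[L]))
E
```

```text
t 14.9833 p [626.2  19.8 141.6] yaw 2.56 tilt [ 0. -0. -1.] w 0.043 F [ 0.3  0.5 -1.1] ff 41.158411502838135
shift [-2.   4.1 57.4] turn -0.04
small front a [-11.1  -8.4] b [-21.9  20.2]
large 1123 c [618.3  25.3] s [108.6  61.7] a 2.9 z [47.4 50.6 52.2] med [623.5  29.2]
large a [-25.8  67.1] b [-25.7  31.6]
large +y side b 31.584395697885704
```

View pics/s4.png

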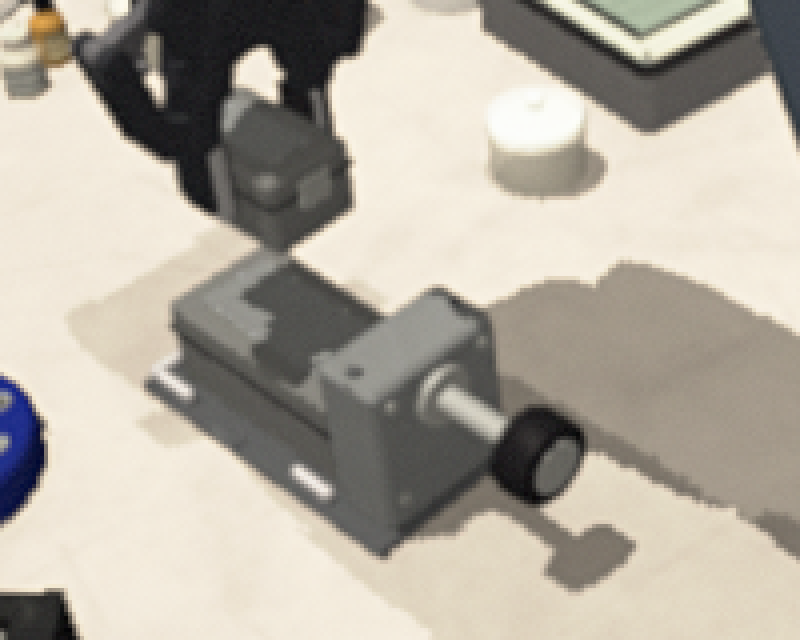

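The crop shows the large case seated in the bay at (260,330), the small case level above it at (285,170), and the knob still out.

>>> servo_tool(
  moves="0 2 10 0 35;0 3.7 25 0 35;0 3.7 38 0 35;0 3.7 45 0 35;0 3.7 48 0 35",
)

```text
time_s: 15.45
tcp_pos: [0.6254, 0.0243, 0.0917]
tcp_rot: [-0.023, 1.0, -0.0, -0.001]
wrist_force: [-0.8, -0.7, -2.3]
gripper_width: 0.0434
finger_force: 41.2
```

>>> servo_tool(
  moves="0 0 2 0 35;0 0 4 0 35;0 0 6 0 35;0 0 7 0 35;0 0 7 0 35",
)

```text
time_s: 15.87
tcp_pos: [0.6265, 0.0247, 0.0866]
tcp_rot: [-0.023, 1.0, -0.0, 0.0]
wrist_force: [-0.6, -0.6, -1.9]
gripper_width: 0.0433
finger_force: 41.2
```

>>> servo_tool(
  moves="0 0 0 0 35;0 0 0.5 0 35;0 0 1 0 35;0 0 1 0 35",
)

```text
time_s: 16.2
tcp_pos: [0.6264, 0.0247, 0.0855]
tcp_rot: [-0.023, 1.0, -0.0, 0.0]
wrist_force: [0.5, 1.2, -1.5]
gripper_width: 0.0434
finger_force: 41.2
```

>>> servo_tool(
  moves="0 0 0.4 0 35;0 0 0.8 0 35;0 0 1.2 0 35;0 0 1.2 0 35",
)

```text
time_s: 16.53
tcp_pos: [0.6264, 0.0247, 0.0841]
tcp_rot: [-0.023, 1.0, -0.0, -0.0]
wrist_force: [0.5, -0.0, -1.5]
gripper_width: 0.0435
finger_force: 41.2
```

>>> servo_tool(
  moves="0 0 0.3 0 35;0 0 0.6 0 35;0 0 0.6 0 35",
)

```text
time_s: 16.78
tcp_pos: [0.6264, 0.0247, 0.0839]
tcp_rot: [-0.023, 1.0, -0.0, 0.0]
wrist_force: [-0.8, 1.1, 3.3]
gripper_width: 0.0433
finger_force: 41.6
```

>>> servo_tool(
  moves="0 0 0 0 46;0 0 0 0 52;0 0 0 0 60;0 0 0 0 70;0 0 -5 0 70",
)

```text
time_s: 17.2
tcp_pos: [0.6259, 0.0247, 0.0879]
tcp_rot: [-0.023, 1.0, -0.0, -0.001]
wrist_force: [-1.0, 0.2, 0.2]
gripper_width: 0.0702
finger_force: 0.0
```

>>> servo_tool(
  moves="0 0 -20 0 75;0 0 -45 0 80;0 0 -70 0 80;20 0 -75 0 80;45 0 -75 0 80",
)

```text
time_s: 17.62
tcp_pos: [0.5836, 0.0227, 0.166]
tcp_rot: [-0.023, 1.0, -0.0, 0.003]
wrist_force: [-0.5, 0.1, 0.1]
gripper_width: 0.08
finger_force: 0.0
```

>>> servo_tool(
  moves="30 -1 0 0 80;65 -1 0 0 80;95 -1 0 0 80;115 -1 0 0 80;118 -1 0 0 80",
)

```text
time_s: 18.03
tcp_pos: [0.46, 0.016, 0.1642]
tcp_rot: [-0.023, 1.0, -0.0, -0.001]
wrist_force: [0.1, -0.8, -0.0]
gripper_width: 0.08
finger_force: 0.0
```

```bash
python3 - <<'E'
from h import *
to(464,16.3,72,2.6)
for n in("scene","top"):
    im,d,P=cloud(n)
    c,s=np.cos(np.radians(2.6)),np.sin(np.radians(2.6)); w=P-[.601,.022,0]; A=(w[...,0]*c+w[...,1]*s)*1000; B=(-w[...,0]*s+w[...,1]*c)*1000;Z=P[...,2]*1000
    m=(im.max(-1)>40)&(A>-42)&(A<80)&(abs(B)<45)
    f=m&(Z>84)&(Z<94)
    if f.sum()>50: print(n,"small top z",np.median(Z[f]).round(1),"a",np.percentile(A[f],[2,98]).round(1),"b",np.percentile(B[f],[2,98]).round(1)); rect(P,f,.08,.1,"small")
    f=m&(Z>45)&(Z<56); rect(P,f,.04,.06,"large"); print(np.percentile(A[f],[2,98]).round(1),"b",np.percentile(B[f],[2,98]).round(1))
im,d,P=cloud("scene");knob(P,im);save("s5",im[150:310,60:260].repeat(4,0).repeat(4,1))
E
```

```text
t 18.0333 p [460.   16.  164.2] yaw 2.65 tilt [ 0.002 -0.    -1.   ] w 0.08 F [ 0.1 -0.8 -0. ] ff 0.0
shift [-4.2  0.1 92.2] turn 0.05
scene small top z 88.7 a [-8. 58.] b [-17.   24.6]
small 673 c [627.   26.4] s [71.4 44.8] a 4.4 z [85.2 88.7 90.3] med [624.1  28.2]
large 428 c [617.5  24.8] s [106.1  60.5] a 2.2 z [46.3 50.1 54.7] med [607.9  40.9]
[-31.6  65.8] b [-24.4  32.1]
top small top z 89.0 a [-8.3 59.1] b [-20.1  22.8]
small 519 c [626.8  24.7] s [71.1 44.7] a 3.7 z [86.1 89.  91.5] med [626.1  24.2]
large 429 c [616.   22.5] s [107.9  61.8] a 1.4 z [47.8 51.  53.6] med [595.7  12.9]
[-38.2  65.7] b [-29.6  27.3]
knob n 299 pct x [455.4 456.6 461.4 471.1 474.5] y [ 3.4 11.  27.3 35.5 36.5] z [52.3 74.2 82.1]
```

View pics/s5.png

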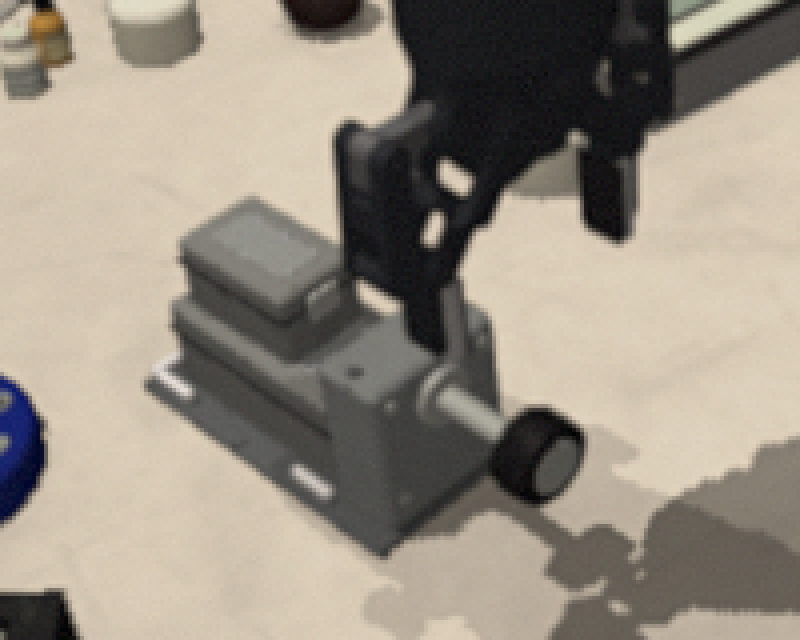

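The crop shows the small case stacked squarely on the large one at (265,260) and the knob out at (540,455). Next I'll grip the knob and push it in.

>>> servo_tool(
  moves="-2 0 20 0 80;-2 0 45 0 75;-2 0 70 0 70;-2 0 86 0 60;-2 0 90 0 52",
)

```text
time_s: 18.6
tcp_pos: [0.4654, 0.0163, 0.0711]
tcp_rot: [-0.023, 1.0, -0.0, -0.002]
wrist_force: [-0.4, 0.1, 0.5]
gripper_width: 0.0521
finger_force: 0.0
```

>>> servo_tool(
  moves="0 0 0 0 46;0 0 0 0 46;0 0 0 0 46",
)

```text
time_s: 18.85
tcp_pos: [0.4669, 0.0163, 0.0746]
tcp_rot: [-0.023, 1.0, -0.0, 0.001]
wrist_force: [-0.4, -0.8, 0.7]
gripper_width: 0.0459
finger_force: 0.0
```

```bash
python3 -c "
from h import *
to(464,16.3,68.5,2.6)"
```

```text
t 18.85 p [466.9  16.3  74.6] yaw 2.65 tilt [-0.002 -0.    -1.   ] w 0.0459 F [-0.4 -0.8  0.7] ff 0.0
shift [2.9 0.1 6.1] turn 0.05
```

>>> servo_tool(
  moves="2 0 3 0 46;3 0 6 0 42;3 0 6 0 39;3 0 6 0 30;3 0 6 0 30",
  force=60,
)

```text
time_s: 19.27
tcp_pos: [0.4623, 0.016, 0.0679]
tcp_rot: [-0.023, 1.0, -0.0, -0.0]
wrist_force: [-1.6, -0.6, 3.1]
gripper_width: 0.0366
finger_force: 59.6
```

>>> servo_tool(
  moves="0 0 0 0 30;-3 0 0 0 30;-8 0 0 0 30;-14 0 0 0 30;-20 0 0 0 30",
)

```text
time_s: 19.68
tcp_pos: [0.4835, 0.017, 0.0679]
tcp_rot: [-0.023, 1.0, -0.0, 0.001]
wrist_force: [2.2, -1.1, 1.0]
gripper_width: 0.036
finger_force: 59.7
```

>>> servo_tool(
  moves="-3 0 0 0 30;-4.5 0 0 0 30;-5 0 0 0 30;-5.5 0 0 0 30;-5.5 0 0 0 30",
)

```text
time_s: 20.1
tcp_pos: [0.4864, 0.0171, 0.0677]
tcp_rot: [-0.023, 1.0, -0.0, -0.002]
wrist_force: [-9.2, -2.1, 13.8]
gripper_width: 0.0363
finger_force: 61.0
```

>>> servo_tool(
  moves="0.5 0 0 0 40;1 0 0 0 50;1 0 0 0 62;1 0 0 0 75;1 0 -5 0 80",
)

```text
time_s: 20.52
tcp_pos: [0.4868, 0.0173, 0.0721]
tcp_rot: [-0.023, 1.0, -0.0, -0.001]
wrist_force: [0.4, -0.2, 0.4]
gripper_width: 0.0798
finger_force: 0.0
```

>>> servo_tool(
  moves="0 0 -20 0 80;0 0 -50 0 80;0 0 -85 0 80;20 0 -115 0 80;45 0 -130 0 80",
)

```text
time_s: 20.93
tcp_pos: [0.4442, 0.0153, 0.2062]
tcp_rot: [-0.023, 1.0, -0.0, 0.003]
wrist_force: [-0.2, -0.7, 1.4]
gripper_width: 0.08
finger_force: 0.0
```

>>> servo_tool(
  moves="15 0 0 0 80;25 0 0 0 80;28 0 0 0 80;28 0 0 0 80;28 0 0 0 80",
)

```text
time_s: 21.35
tcp_pos: [0.4147, 0.0139, 0.2023]
tcp_rot: [-0.023, 1.0, -0.0, -0.0]
wrist_force: [0.0, -1.0, -0.1]
gripper_width: 0.08
finger_force: 0.0
```

```bash
python3 - <<'E'
from h import *
to(464,16.3,200,2.6)
im,d,P=cloud("scene");knob(P,im);save("s6",im[140:300,80:310].repeat(3,0).repeat(3,1))
for k,b,lo,hi in(("jar",(175,215,165,205),.03,.06),("loupe",(270,300,245,275),.02,.04)): rect(P,box(P.shape[:2],*b),lo,hi,k)
c,s=np.cos(np.radians(2.6)),np.sin(np.radians(2.6)); w=P-[.601,.022,0]; A=(w[...,0]*c+w[...,1]*s)*1000; B=(-w[...,0]*s+w[...,1]*c)*1000
m=(A>-42)&(A<80)&(abs(B)<45)&(im.max(-1)>40);rect(P,m,.084,.094,"small");rect(P,m,.045,.056,"large")
E
```

```text
t 21.35 p [414.7  13.9 202.3] yaw 2.65 tilt [ 0. -0. -1.] w 0.08 F [ 0.  -1.  -0.1] ff 0.0
shift [-49.3   0.1   2.3] turn 0.05
knob n 324 pct x [479.9 480.8 484.8 495.7 499. ] y [ 4.4 11.3 26.9 36.4 37.5] z [48.1 74.  82. ]
jar 34 c [ 648.9 -158.8] s [17. 11.] a 1.4 z [32.5 36.5 39.1] med [ 648.2 -159.6]
loupe 168 c [ 388.2 -122.3] s [34.9 34.7] a 72.3 z [20.9 25.8 29.2] med [ 389.5 -124.3]
small 682 c [626.8  26.8] s [71.3 43.8] a 4.0 z [85.6 88.6 90.3] med [623.6  28. ]
large 423 c [618.1  25.2] s [104.7  60.4] a 2.7 z [46.2 50.2 54.4] med [608.9  41.7]
```

View pics/s6.png

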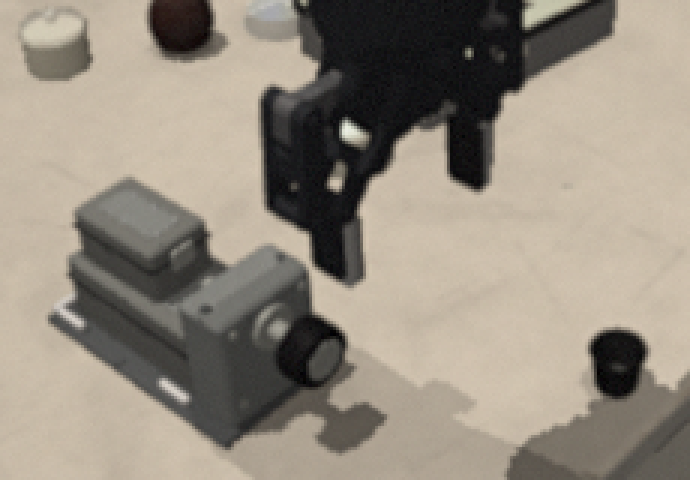

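The picture shows the knob home at (312,352) and the cases stacked in the bay at (140,240). The loupe is untouched at (617,360), and the gripper is clear of everything. The jar is hidden behind the gripper, which never went near it. I'm handing the job in.

```bash
python3 -c "
from rig import ticket
print(ticket.close_job())"
```

```text
the job is handed in; nothing more can be done
None
```

The job is handed in after about 21 s of the 72 s: I pulled the knob out, set the large case flat in the bay, stacked the small case on top and pushed the knob fully home; the loupe hasn't moved, and the jar, hidden from the camera at the end, was never approached.

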